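Line up the second-stage cases at the gate

TASK

Two of the three box-shaped turquoise regulator cases have strayed from the low gate of the parts well. Nudge them over the bench, without picking them up, until all three stand in one straight, evenly spaced row: each square to the gate with its flat back against it, one in front of each notch. Leave the middle case where it already stands, then let go.

Things in the scene. Friction and masses are not known exactly. Their poses are not given: they have to be found in the camera images.
- gate: Fixed aluminium gate bar on the robot's side of a shallow parts well: 360 mm long, 12 thick, 22 high; three black notches 14 mm wide in its top edge, at y = -125, 0, 125 mm. Origin: under the bar's centre, on the bench (z = 0). y runs along the bar, x away from the robot across the well; the cases stand on the -x side, whose face is at x = -6 mm. Well side walls at y = +-184 mm, 22 high.
- case_a_center (a point): Stray turquoise case, loose, about 0.16 kg: box 56 mm (x) by 50 (y) by 42 high, upright flat sides, round cover 3 mm proud on top. A tube 21 mm across sticks out 17 mm from its -x face, towards the robot; the flat back is its +x face. Point: centre of the box, 21 mm above the bench. Starts to the left or right of the middle case, turned up to 26 degrees. May go to either outer notch.
- case_b_center (a point): The other stray case, identical to the first, starting on the other side of the middle case; same point and axes. (A round turquoise case and a round chrome cover lying farther out, and a bronze lever pivot in the well, are bystanders.)
- case_m_center (a point): The middle case, identical to the strays, loose, already standing square with its back at the gate (gap 1 to 5 mm) in front of the middle notch; same point and axes
Mind the look-alikes: they are no part of the job. Leave any blue, pink or red look-alike of the part that bears case_b_center alone.

How it is judged (in metres and radians):
At the end, for the whole second after the job is handed in: One case before each notch, the middle one still in the middle: each box centre within 15 mm of its notch along the gate, its back within 16 mm of the gate, its x axis within 12 degrees of the gate's, upright on the bench and at rest (y of case_m_center in the frame of gate between -0.015 and 0.015 m and x of case_m_center in the frame of gate between -0.05 and -0.028 m and angle between the x axis of case_m_center and the x axis of gate, either way round below 0.21 rad and angle between case_m_center's own z axis and vertical below 0.12 rad and height (world z) of case_m_center below 0.03 m and ((y of case_a_center in the frame of gate between 0.11 and 0.14 m and x of case_a_center in the frame of gate between -0.05 and -0.028 m and angle between the x axis of each of case_a_center, case_b_center and the x axis of gate, either way round below 0.21 rad and angle between each of case_a_center, case_b_center's own z axis and vertical below 0.12 rad and height (world z) of each of case_a_center, case_b_center below 0.03 m and y of case_b_center in the frame of gate between -0.14 and -0.11 m and x of case_b_center in the frame of gate between -0.05 and -0.028 m) or (y of case_a_center in the frame of gate between -0.14 and -0.11 m and x of case_a_center in the frame of gate between -0.05 and -0.028 m and angle between the x axis of each of case_a_center, case_b_center and the x axis of gate, either way round below 0.21 rad and angle between each of case_a_center, case_b_center's own z axis and vertical below 0.12 rad and height (world z) of each of case_a_center, case_b_center below 0.03 m and y of case_b_center in the frame of gate between 0.11 and 0.14 m and x of case_b_center in the frame of gate between -0.05 and -0.028 m)) and linear speed of each of case_a, case_b, case_m below 0.02 m/s); the robot touches nothing.
It fails at once if a case is picked up: raised more than 25 mm (height (world z) of any of case_a_center, case_b_center, case_m_center above 0.046 m).
It fails at once if the middle case is shifted by more than 20 mm (distance of case_m_center from where it was at the start of the episode above 0.02 m).
It also fails if it takes over 48 s, if anything falls off the work surface, if the arm or the gripper's body presses on something with over 40 N, if the wrist force passes 120 N, or if a joint passes its speed limit or range.

ROBOT

A 6-joint arm with a two-finger parallel gripper is mounted at the origin on the work surface. World frame = base frame: x ahead of the robot, y to its left, z up, the work surface at z = 0. Lengths are in mm, angles in degrees, forces in N, time in s.
With the tool pointing down it reaches from about 300 to 850 mm from the base axis. Payload 4.2 kg.
Tool frame: the origin (TCP) lies at the centre of the arm's flange, where the gripper is bolted on; the fingertips stand 191 mm ahead of it and the grasp point (between the pads) lies 172 mm ahead of it; y points along the fingers, x is the direction in which the jaws open and shut, and the axes are right-handed (so a half turn about y gives the same grasp; the last joint's range is limited). The gripper opens to 91 mm and grips with 3 to 60 N. Pads are 32 mm wide; open, the fingers measure 118 mm over their backs; the gripper's body (76 mm by 178 mm) begins 60 mm behind the grasp point.
Start: joints at [-66.864, 18.312, 89.639, -0, 72.044, -1.146], TCP at [236.454, -524.13, 404.776] pointing down, gripper open.
Joint ranges: [-177.97, 177.97], [-48.28, 115.42], [12.27, 149.76], [-77.06, 257.06], [2.81, 150.46], [-146.56, 146.56]. Speed limits (degrees/s): [147.25, 147.25, 180, 180, 180, 180].

INTERFACE

Orientations are given as [roll, pitch, yaw] about the fixed x, y, z axes, in that order (R = Rz(yaw) Ry(pitch) Rx(roll)).
In Python, from workcell import env gives the robot as it stands.
- The arm moves only by the tool carry_out, never from a script. Its argument "increments" is a list of rows, each a list of 3 entries, a list of its own where there are three numbers: the turn, a rotation vector about the tool's x, y, z in rad, then the shift along the tool's x, y, z in mm, then the closure, from 0 (fully open) to 1 (shut). In form: [[[wx, wy, wz], [dx, dy, dz], claw], ...]. A call has 1 to 10 rows; each row is the pose to reach, as a shift and turn from the pose commanded when the call began, along the tool's axes at that moment; what a row does not reach only later rows make up. A row lasts 1/12 s, in which the tool goes at most 41.7 mm and 7.16 degrees, less where a joint would pass 70% of its speed; a pose out of reach is approached as far as the arm can. A call with a gripper value outside its range is refused whole. The fingers move at their own pace and stop on an object; "force" is the grip in N (left out, the last holds). Time passes only in rows, so rows that repeat a pose let the fingers close. It gives the time, the measured TCP pose, the force and the opening at its end, in the units of the state.
- env.state(): the state, without advancing time (a new reading comes with each control period).
- env.grab_frame(name): name is "side" or "top"; returns a dict with "frame" (384x512x3 uint8, blue, green, red), "z_map" (384x512 float32, mm along the optical axis (not along the pixel's ray), 0 where there is no reading), "camera_matrix" (3x3 intrinsics, pixels), "k1" (the pictures are not rectified: a ray, as slopes to the right and down, at radius r is drawn at 1 + k1 r^2 times it, then the intrinsics apply), "rvec" (rotation vector, rad) and "tvec" (3), from world to camera coordinates, as OpenCV has them. Camera axes: x right, y down, z forward; pixel columns grow to the right and rows downward; lengths in mm; the calibration is good to about 2 mm. A picture is of the moment at which its call begins.
- env.job_done(): hands the job in, once; it reports no verdict.
The state is a dict: "time_s": time; "qpos": joint angles; "qvel": joint speeds; "effort": joint torques, N m; "ee_pos": TCP position; "ee_rot": TCP orientation; "force": force on the tool from outside, world axes, zero at the start; "torque": the same for the moment, N m; "gripper_width": finger opening in mm.
Only numpy, scipy, OpenCV 4.12 (cv2) and the standard library are available. Lean on these libraries where they do the work, as an engineer would, in place of code of your own. Each camera call takes 0.05 s, during which the arm holds its last target. There are 200 camera calls.

## Working session

There is one attempt and no reset: what is moved stays moved. The work goes in short steps, Python scripts to look and compute and a tool call to move; the robot and the scene stay as the last step left them, time stands still between calls to the robot, and variables do not carry over. Pictures are saved under pics/ and viewed, about 8 in all and at most 12, crops included, and the job is handed in when it is done.

Besides the shell and the picture viewer there is one more tool, called after "Request:" as name([rows], argument=value, ...), one row to a line, values as JSON. carry_out: Moves the arm, as the interface text tells. Its arguments: {"type":"object","properties":{"increments":{"type":"array","items":{"type":"array"}},"force":{"type":"number"}},"required":["increments"]}

```bash
mkdir -p pics; ls; cat > h.py <<'E'
import numpy as np, cv2
from workcell import env
def grab(n):
    f=env.grab_frame(n); f['R']=cv2.Rodrigues(np.array(f['rvec'],float))[0]; f['t']=np.array(f['tvec'],float).ravel(); f['K']=np.array(f['camera_matrix'],float); return f
def rays(f,uv):
    uv=np.asarray(uv,float).reshape(-1,1,2)
    d=np.array([f['k1'],0,0,0,0],float)
    p=cv2.undistortPoints(uv,f['K'],d,).reshape(-1,2)
    return np.c_[p,np.ones(len(p))]
def onplane(f,uv,z):
    d=rays(f,uv)@f['R']; c=-f['R'].T@f['t']
    return c+d*((z-c[2])/d[:,2])[:,None]
def cloud(f,m):
    v,u=np.nonzero(m&(f['z_map']>0)); d=rays(f,np.c_[u,v])*f['z_map'][v,u][:,None]
    return (d-f['t'])@f['R'], np.c_[u,v]
E
python3 - <<'E'
from h import *
for n in ('top','side'):
    f=grab(n); cv2.imwrite(f'pics/{n}0.png',f['frame']); np.savez(f'{n}0.npz',**f)
    print(n,-f['R'].T@f['t'],f['K'][0,0],f['k1'],f['R'].round(2).tolist())
print(env.state())
E
```

```text
pics
top [395.36626172   2.85746178 712.72007513] 368.8205332884015 -0.043267708810989625 [[0.01, -1.0, 0.02], [-0.98, -0.01, -0.18], [0.18, -0.02, -0.98]]
side [279.02054563 388.57575939 515.02801499] 386.29987018781793 0.02970245172691376 [[-0.88, -0.47, -0.0], [-0.33, 0.63, -0.7], [0.33, -0.62, -0.71]]
{'time_s': 0.1, 'qpos': array([-6.68638175e+01,  1.83483457e+01,  8.96979476e+01, -1.00960312e-03,
        7.20426806e+01, -1.14498400e+00]), 'qvel': array([ 0.01473388,  0.0159976 , -0.11638857,  0.03585394, -0.02384194,
        0.04935307]), 'effort': array([-4.91301871e-04, -4.13334990e+01, -2.32509792e+01,  7.28063495e-02,
        4.21588321e-02, -4.26853944e-05]), 'ee_pos': array([ 236.4022539 , -524.00688231,  404.01037545]), 'ee_rot': array([-8.99991818e+01,  8.89753161e-02, -6.57185209e+01]), 'force': array([ 0.71583963,  0.13532873, -0.18311705]), 'torque': array([ 0.04782349, -0.07658346, -0.01420671]), 'gripper_width': 91.1433057991775}
```

View pics/top0.png

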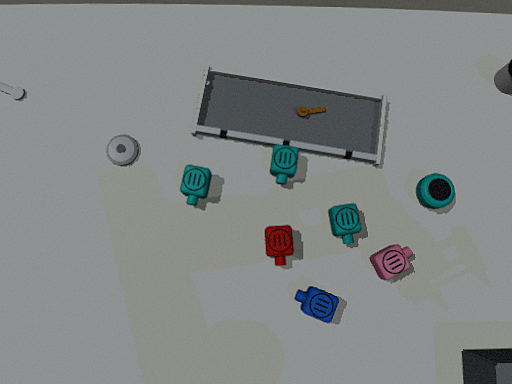

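View pics/side0.png

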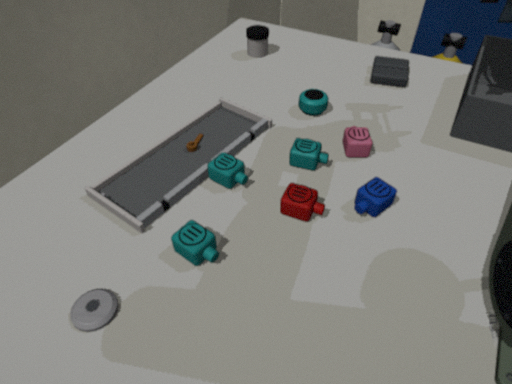

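Top view: three turquoise boxes at (196,182), (285,162) and (345,222), with notches at about (223,134), (286,143) and (349,155). The bystanders are red (280,243), pink (391,262), blue (319,304), the round turquoise case (436,191) and the chrome cover (122,150).

```bash
cat >> h.py <<'E'
def cases(f):
    hsv=cv2.cvtColor(f['frame'],cv2.COLOR_BGR2HSV)
    m=cv2.inRange(hsv,(80,80,40),(98,255,255))>0
    m=cv2.morphologyEx(m.astype(np.uint8),cv2.MORPH_CLOSE,np.ones((5,5)))
    n,l,s,c=cv2.connectedComponentsWithStats(m); out=[]
    for i in range(1,n):
        if s[i,4]<200: continue
        P,_=cloud(f,l==i); T=P[P[:,2]>36]
        if len(T)<50: continue
        r=cv2.minAreaRect(T[:,:2].astype(np.float32)); low=P[(P[:,2]>8)&(P[:,2]<34)]
        out.append((c[i].round(),np.round(r[0],1),np.round(r[1],1),round(r[2],1),round(float(np.median(T[:,2])),1),len(T)))
    return out
E
python3 - <<'E'
from h import *
for n in ('top','side'):
    f=dict(np.load(f'{n}0.npz')); print(n)
    for o in cases(f): print(*o)
    if n=='top':
        hsv=cv2.cvtColor(f['frame'],cv2.COLOR_BGR2HSV)
        for u,v in [(223,134),(286,143),(349,155)]:
            w=hsv[v-7:v+8,u-7:u+8,2]<40; y,x=np.nonzero(w); p=(x.mean()+u-7,y.mean()+v-7); print('notch',len(x),np.round(p,1),onplane(f,[p],22).round(1))
        for name,lo,hi in [('red',(0,120,60),(8,255,255)),('pink',(165,60,60),(179,190,255)),('blue',(108,120,40),(125,255,255))]:
            m=cv2.inRange(hsv,lo,hi); P,_=cloud(f,m>0); P=P[P[:,2]>15]; print(name,P.min(0).round(),P.max(0).round(),np.median(P,0).round())
        big=cv2.resize(f['frame'][110:260,170:420],None,fx=3.2,fy=3.2,interpolation=cv2.INTER_CUBIC); cv2.imwrite('pics/crop.png',big)
E
```

```text
top
[284. 162.] [585.6 -60.7] [47.4 53.7] 83.4 41.9 649
[195. 183.] [543.1 106. ] [49.  52.5] 79.2 42.0 689
[433. 192.] [ 529.3 -354.5] [58.6 60.5] 26.7 38.1 354
[345. 221.] [ 472.8 -174.4] [53.6 48.5] 9.9 42.0 730
notch 50 [223.1 134.4] [[638.2  57.5  22. ]]
notch 23 [285.6 142.6] [[623.  -65.2  22. ]]
notch 50 [348. 155.] [[ 599.4 -187.4   22. ]]
red [389. -74.  20.] [460. -25.  48.] [427. -48.  41.]
pink [ 363. -301.   15.] [452. -25.  47.] [ 397. -253.   40.]
blue [ 288. -155.   16.] [349. -80.  47.] [ 322. -116.   41.]
side
[313. 104.] [ 527.9 -345.9] [60.8 50.8] 24.3 39.9 201
[307. 154.] [ 472.3 -170.1] [53.2 45.5] 7.5 43.6 458
[227. 170.] [586.2 -57.5] [46.4 53.8] 80.1 43.8 526
[195. 243.] [542.6 110.2] [46.3 52.2] 78.7 43.9 862
```

View pics/crop.png

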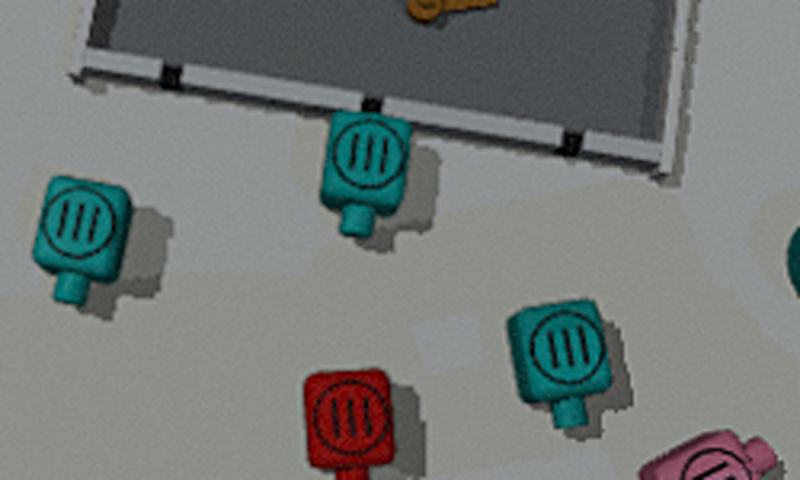

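```bash
cat >> h.py <<'E'
def inc(x,y,z,yaw):
    s=env.state(); p=np.array(s['ee_pos']); r,pi,ps=s['ee_rot']
    a=np.radians(ps); d=np.array([x,y,z])-p
    print('at',p.round(1),np.round(s['ee_rot'],2),'| turn_y',round(-np.radians(yaw-ps),3),'shift',np.round([d[0]*np.cos(a)+d[1]*np.sin(a),-d[2],-d[0]*np.sin(a)+d[1]*np.cos(a)],1))
E
python3 -c "
from h import *
inc(473,-174.5,330,-80.1)"
```

```text
at [ 236.4 -524.   404. ] [-90.     0.09 -65.72] | turn_y 0.251 shift [-221.3   74.   359.4]
```

Request:
carry_out([
  [[0,0.02,0],[-18,0,30],0],
  [[0,0.05,0],[-40,5,65],0],
  [[0,0.1,0],[-64,20,104],0],
  [[0,0.13,0],[-88,30,143],0],
  [[0,0.16,0],[-112,40,182],0],
  [[0,0.19,0],[-136,50,221],0],
  [[0,0.22,0],[-160,60,260],0],
  [[0,0.251,0],[-184,74,299],0],
  [[0,0.251,0],[-205,74,333],0],
  [[0,0.251,0],[-221,74,359],0],
], force=8)

```text
time_s: 0.93
ee_pos: [462.0, -189.5, 330.8]
ee_rot: [-90.1, 0.1, -80.1]
force: [0.5, -0.4, 0.7]
gripper_width: 91.0
```

Request:
carry_out([
  [[0,0,0],[0,0,0],0],
  [[0,0,0],[0,0,0],0],
  [[0,0,0],[0,0,0],0],
])

```text
time_s: 1.18
ee_pos: [461.5, -191.5, 331.7]
ee_rot: [-90.1, -0.0, -80.0]
force: [-0.4, 0.1, 0.2]
gripper_width: 91.0
```

```bash
python3 -c "
from h import *
f=grab('side'); cv2.imwrite('pics/s1.png',f['frame'])
for o in cases(f): print(*o)
inc(473,-174.5,199,-80.1)"
```

```text
[307. 154.] [ 472.4 -170.4] [53.  45.1] 10.0 43.7 459
[227. 170.] [585.6 -57.1] [48.2 53.7] 77.6 43.7 525
[195. 243.] [542.4 110. ] [47.  52.3] 79.1 44.0 855
at [ 461.3 -192.1  331.9] [-9.004e+01 -1.000e-02 -8.014e+01] | turn_y -0.001 shift [-15.3 132.9  14.6]
```

View pics/s1.png

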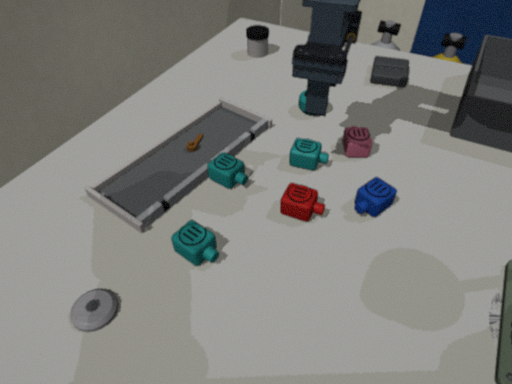

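The gripper is above and a little right of the right-hand case (307,154). I'll shift over it, then go down.

Request:
carry_out([
  [[0,0,0],[-9,10,8],0],
  [[0,0,0],[-17,25,14.5],0],
  [[0,0,0],[-17,50,14.5],0],
  [[0,0,0],[-17,75,14.5],0],
  [[0,0,0],[-17,95,14.5],0],
  [[0,0,0],[-17,110,14.5],0],
  [[0,0,0],[-17,122,14.5],0],
  [[0,0,0],[-17,133,14.5],0],
  [[0,0,0],[-17,133,14.5],0],
  [[0,0,0],[-17,133,14.5],0],
])

```text
time_s: 2.07
ee_pos: [472.6, -172.7, 198.3]
ee_rot: [-90.1, 0.1, -80.2]
force: [-0.8, 0.5, -0.1]
gripper_width: 91.4
```

Request:
carry_out([
  [[0,0,0],[0,0,0],0.2],
  [[0,0,0],[0,0,0],0.3],
  [[0,0,0],[0,0,0],0.36],
  [[0,0,0],[0,0,0],0.4],
  [[0,0,0],[0,0,0],0.44],
  [[0,0,0],[0,0,0],0.48],
  [[0,0,0],[0,0,0],0.52],
  [[0,0,0],[0,0,0],0.55],
  [[0,0,0],[0,0,0],0.55],
  [[0,0,0],[0,0,0],0.55],
], force=8)

```text
time_s: 2.9
ee_pos: [473.4, -172.5, 199.3]
ee_rot: [-89.9, -0.1, -80.1]
force: [0.3, -1.6, 3.6]
gripper_width: 50.0
```

```bash
python3 -c "
from h import *
s=env.state(); print(s['force'],s['gripper_width'])
inc(562.7,-182.7,199,-99)"
```

```text
[ 0.26984678 -1.60289079  3.58102106] 50.040855149375126
at [ 473.4 -172.5  199.3] [-8.994e+01 -6.000e-02 -8.009e+01] | turn_y 0.33 shift [25.4  0.3 86.3]
```

Request:
carry_out([
  [[0,0.03,0],[2,0,8],0.55],
  [[0,0.07,0],[5,0,17],0.55],
  [[0,0.11,0],[8,0,26],0.55],
  [[0,0.15,0],[11,0,35],0.55],
  [[0,0.19,0],[14,0,45],0.55],
  [[0,0.23,0],[17,0,54],0.55],
  [[0,0.27,0],[20,0,63],0.55],
  [[0,0.31,0],[22,0,72],0.55],
  [[0,0.33,0],[24,0,80],0.55],
  [[0,0.33,0],[25,0,84],0.55],
])

```text
time_s: 3.73
ee_pos: [559.4, -182.0, 198.8]
ee_rot: [-90.3, 0.0, -99.0]
force: [-5.7, 1.5, 7.4]
gripper_width: 50.0
```

Request:
carry_out([
  [[0,0,0],[0,0,0],0.55],
  [[0,0,0],[0,0,0],0.55],
  [[0,0,0],[0,0,0],0.55],
])

```text
time_s: 3.98
ee_pos: [559.6, -182.0, 198.8]
ee_rot: [-90.1, 0.0, -99.0]
force: [-2.1, 1.9, 2.5]
gripper_width: 50.2
```

```bash
python3 -c "
from h import *
s=env.state(); print(s['force'],s['gripper_width'])
f=grab('top'); cv2.imwrite('pics/t2.png',cv2.resize(f['frame'][100:260,170:420],None,fx=3.2,fy=3.2,interpolation=cv2.INTER_CUBIC))
inc(562.7,-182.7,199,-99)"
```

```text
[-2.0920593   1.87149406  2.45584891] 50.17792128217369
at [ 559.6 -182.1  198.8] [-9.009e+01  4.000e-02 -9.902e+01] | turn_y -0.0 shift [ 0.2 -0.2  3.2]
```

View pics/t2.png

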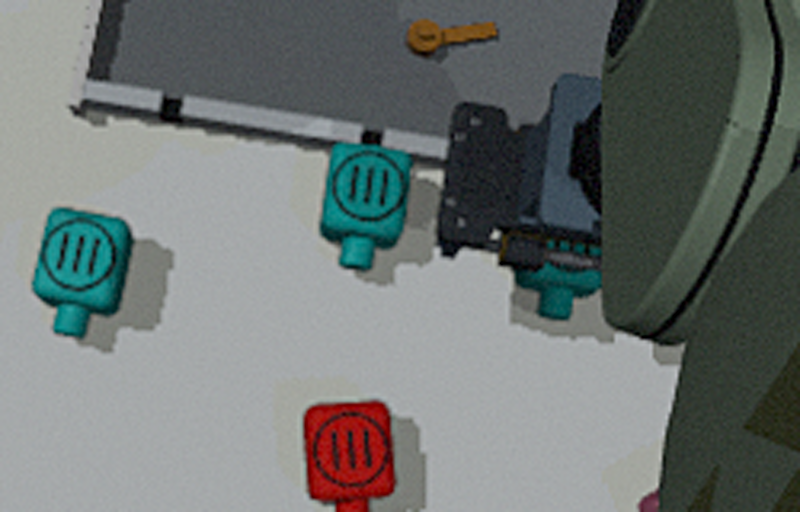

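The right case, held at the tube end (550,290) in the crop, has turned and slid up near its notch. The middle case hasn't moved. I'll close the last few mm, let go and rise.

Request:
carry_out([
  [[0,0,0],[0,0,2],0.55],
  [[0,0,0],[0,0,4],0.55],
  [[0,0,0],[0,0,4],0.55],
  [[0,0,0],[0,0,4],0.55],
  [[0,0,0],[0,0,4],0.4],
  [[0,0,0],[0,0,4],0.25],
  [[0,0,0],[0,0,4],0.1],
  [[0,0,0],[0,0,4],0],
  [[0,0,0],[0,0,4],0],
  [[0,0,0],[0,0,4],0],
])

```text
time_s: 4.87
ee_pos: [564.2, -183.1, 198.9]
ee_rot: [-90.0, -0.0, -99.0]
force: [-0.3, -0.1, 0.1]
gripper_width: 84.7
```

Request:
carry_out([
  [[0,0,0],[0,0,0],0],
  [[0,0,0],[0,-10,0],0],
  [[0,0,0],[0,-30,0],0],
  [[0,0,0],[0,-60,0],0],
  [[0,0,0],[0,-90,0],0],
  [[0,0,0],[0,-120,0],0],
  [[0,0,0],[0,-135,0],0],
  [[0,0,0],[0,-135,0],0],
])

```text
time_s: 5.53
ee_pos: [564.9, -183.3, 339.2]
ee_rot: [-89.4, -0.1, -99.0]
force: [0.2, 0.8, 0.3]
gripper_width: 91.2
```

```bash
python3 -c "
from h import *
for o in cases(grab('side')): print(*o)
inc(542.8,108,333,-100.8)"
```

```text
[313. 104.] [ 528.4 -345.6] [62.3 48.5] 12.3 39.9 184
[267. 139.] [ 561.8 -178.1] [46.3 53.3] 78.7 43.8 412
[227. 170.] [586.4 -58.3] [47.  53.9] 82.1 43.8 524
[195. 243.] [541.9 110.4] [46.5 52.2] 79.4 44.0 855
at [ 564.3 -183.1  336.6] [-8.970e+01 -6.000e-02 -9.901e+01] | turn_y 0.031 shift [-284.2    3.6  -66.8]
```

Request:
carry_out([
  [[0,0,0],[-20,3,-5],0],
  [[0,0,0],[-55,3,-13],0],
  [[0,0,0],[-92,3,-22],0],
  [[0,0.03,0],[-129,3,-30],0],
  [[0,0.03,0],[-166,3,-39],0],
  [[0,0.03,0],[-203,3,-48],0],
  [[0,0.03,0],[-240,3,-57],0],
  [[0,0.03,0],[-265,3,-63],0],
  [[0,0.03,0],[-284,3,-67],0],
  [[0,0.03,0],[-284,3,-67],0],
])

```text
time_s: 6.42
ee_pos: [541.5, 111.0, 329.4]
ee_rot: [-90.2, 0.0, -100.5]
force: [-0.2, 0.0, -1.0]
gripper_width: 90.7
```

```bash
python3 -c "
from h import *
inc(542.8,108,199,-100.8)"
```

```text
at [541.5 111.  329.4] [-9.018e+01  1.000e-02 -1.005e+02] | turn_y 0.005 shift [  2.8 130.4   1.8]
```

Request:
carry_out([
  [[0,0,0],[1,10,0],0],
  [[0,0,0],[1,30,1],0],
  [[0,0,0],[1,55,1],0],
  [[0,0,0],[1,80,1],0],
  [[0,0,0],[1,100,1],0],
  [[0,0,0],[1,115,1],0],
  [[0,0,0],[1,125,1],0],
  [[0,0,0],[1,130,1],0],
  [[0,0,0],[1,130,1],0],
  [[0,0,0],[1,130,1],0],
])

```text
time_s: 7.25
ee_pos: [543.4, 106.3, 201.0]
ee_rot: [-90.0, -0.0, -100.8]
force: [0.9, 0.6, 0.5]
gripper_width: 91.0
```

Request:
carry_out([
  [[0,0,0],[0,0,0],0.2],
  [[0,0,0],[0,0,0],0.3],
  [[0,0,0],[0,0,0],0.36],
  [[0,0,0],[0,0,0],0.4],
  [[0,0,0],[0,0,0],0.44],
  [[0,0,0],[0,0,0],0.48],
  [[0,0,0],[0,0,0],0.52],
  [[0,0,0],[0,0,0],0.55],
  [[0,0,0],[0,0,0],0.55],
  [[0,0,0],[0,0,0],0.55],
])

```text
time_s: 8.08
ee_pos: [543.2, 106.8, 201.1]
ee_rot: [-90.0, 0.0, -100.7]
force: [-1.1, 0.7, 1.8]
gripper_width: 50.1
```

```bash
python3 -c "
from h import *
s=env.state(); print(s['force'],s['gripper_width'])
inc(602.5,64.3,199,-99)"
```

```text
[-1.06978409  0.69501165  1.82104178] 50.122159596317786
at [543.2 106.8 201.1] [-8.9980e+01  1.0000e-02 -1.0073e+02] | turn_y -0.03 shift [30.8  2.1 66.2]
```

Request:
carry_out([
  [[0,0,0],[3,0,5],0.55],
  [[0,0,0],[6,0,12],0.55],
  [[0,-0.01,0],[10,0,20],0.55],
  [[0,-0.02,0],[14,0,28],0.55],
  [[0,-0.03,0],[18,0,37],0.55],
  [[0,-0.03,0],[22,0,46],0.55],
  [[0,-0.03,0],[26,0,54],0.55],
  [[0,-0.03,0],[29,0,61],0.55],
  [[0,-0.03,0],[31,0,65],0.55],
  [[0,-0.03,0],[31,0,66],0.55],
])

```text
time_s: 8.92
ee_pos: [602.7, 63.3, 201.1]
ee_rot: [-90.1, -0.0, -99.0]
force: [-6.1, 1.8, 6.1]
gripper_width: 50.1
```

Request:
carry_out([
  [[0,0,0],[0,0,0],0.55],
  [[0,0,0],[0,0,0],0.55],
  [[0,0,0],[0,0,0],0.55],
])

```text
time_s: 9.17
ee_pos: [602.5, 63.5, 201.1]
ee_rot: [-90.0, -0.0, -99.0]
force: [-2.2, -0.3, 5.3]
gripper_width: 50.3
```

```bash
python3 -c "
from h import *
s=env.state(); print(s['force'],s['gripper_width'])
f=grab('top')
for o in cases(f): print(*o)
inc(602.5,64.3,199,-99)"
```

```text
[-2.22513737 -0.2607604   5.28159832] 50.294593068366424
[284. 162.] [586.  -60.6] [47.5 53. ] 82.3 41.7 656
[346. 175.] [ 559.8 -181.7] [48.3 54.8] 79.9 41.7 687
[433. 192.] [ 529.4 -354. ] [59.8 60.7] 46.8 38.1 376
at [602.5  63.5 201.1] [-8.999e+01 -4.000e-02 -9.900e+01] | turn_y -0.0 shift [-0.8  2.1 -0.1]
```

Request:
carry_out([
  [[0,0,0],[0,0,0],0.5],
  [[0,0,0],[0,0,0],0.4],
  [[0,0,0],[0,0,0],0.25],
  [[0,0,0],[0,0,0],0.1],
  [[0,0,0],[0,0,0],0],
  [[0,0,0],[0,0,0],0],
  [[0,0,0],[0,0,0],0],
  [[0,0,0],[0,0,0],0],
])

```text
time_s: 9.88
ee_pos: [602.2, 64.0, 200.9]
ee_rot: [-90.0, -0.0, -99.0]
force: [0.5, -0.0, -0.9]
gripper_width: 90.4
```

Request:
carry_out([
  [[0,0,0],[0,-5,0],0],
  [[0,0,0],[0,-15,0],0],
  [[0,0,0],[0,-40,0],0],
  [[0,0,0],[0,-70,0],0],
  [[0,0,0],[0,-100,0],0],
  [[0,0,0],[0,-130,-20],0],
  [[0,0,0],[0,-135,-60],0],
  [[0,0,0],[0,-135,-100],0],
  [[0,0,0],[0,-135,-140],0],
  [[0,0,0],[0,-135,-180],0],
])

```text
time_s: 10.72
ee_pos: [422.5, 92.2, 337.0]
ee_rot: [-89.9, 0.0, -99.0]
force: [0.7, 0.6, -0.8]
gripper_width: 91.1
```

```bash
python3 -c "
from h import *
s=env.state(); print(s['time_s'],s['force'],s['ee_pos'])
for n in ('top','side'):
  f=grab(n); print(n)
  if n=='side': cv2.imwrite('pics/s3.png',cv2.resize(f['frame'][80:300,70:350],None,fx=2.7,fy=2.7))
  g=np.array([618.8,-64.95]);a=np.radians(-9);X=np.array([np.cos(a),np.sin(a)]);Y=np.array([-X[1],X[0]])
  for o in cases(f): print(*o,'| gate',((o[1]-g)@X).round(1),((o[1]-g)@Y).round(1))
"
```

```text
10.7167 [ 0.66690624  0.61007486 -0.78091304] [422.4863705   92.21681514 337.026183  ]
top
[219. 153.] [601.   63.1] [47.3 55.5] 81.0 41.9 665 | gate -37.6 123.7
[284. 162.] [586.3 -60.7] [47.9 52.3] 82.6 41.8 656 | gate -32.8 -0.9
[346. 175.] [ 560.4 -181.6] [49.2 55. ] 80.1 41.7 684 | gate -39.4 -124.3
[433. 192.] [ 528.9 -353.4] [59.7 61.1] 56.3 38.3 370 | gate -43.7 -299.0
side
[181. 211.] [601.8  66.2] [47.5 55. ] 79.1 43.7 714 | gate -37.3 126.9
```

View pics/s3.png

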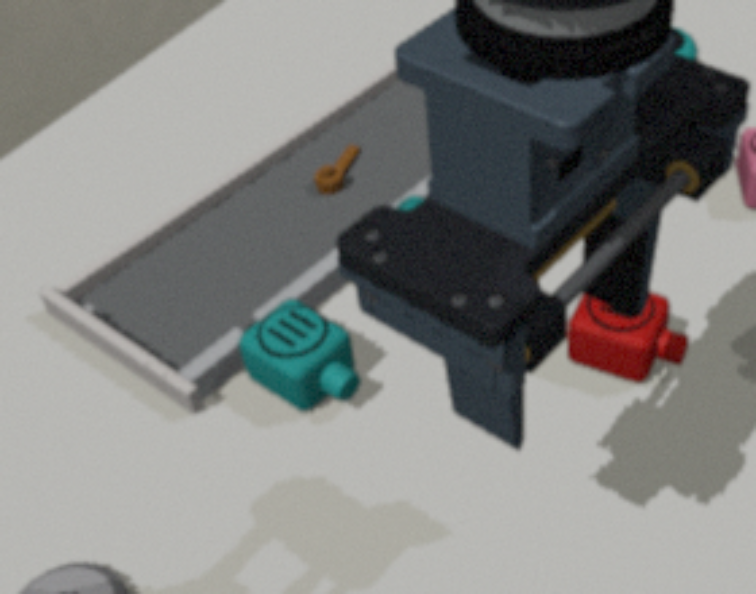

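The left case, at (300,350) in the crop, stands square at its notch. The gripper is clear of everything, and both outer cases measure well inside the limits. I'll let the arm settle and hand in.

Request:
carry_out([
  [[0,0,0],[0,0,0],0],
  [[0,0,0],[0,0,0],0],
  [[0,0,0],[0,0,0],0],
  [[0,0,0],[0,0,0],0],
])

```text
time_s: 11.15
ee_pos: [425.7, 92.1, 336.2]
ee_rot: [-89.9, 0.0, -99.0]
force: [1.0, -0.4, -0.5]
gripper_width: 91.4
```

```bash
python3 -c "
from h import *
for o in cases(grab('top')): print(*o)
print(env.job_done())"
```

```text
[219. 153.] [601.1  63.4] [46.8 55.2] 79.3 41.8 659
[284. 162.] [585.8 -60.9] [47.9 53.5] 81.6 41.8 660
[346. 175.] [ 559.9 -181.4] [48.7 54. ] 80.2 41.7 687
[433. 192.] [ 529.7 -354.1] [60.  59.4] 35.8 38.2 361
the job is handed in; nothing more can be done
None
```

I slid both stray cases along the bench to the outer notches, holding each lightly between the fingers (8 N) without lifting it. Then I let go, raised the gripper clear and handed in at about 11 s.

The last top-camera check, in the gate frame, against limits of x -50 to -28 mm and y within 15 mm of the notch:

| Case | x (mm) | y (mm) |
|---|---|---|
| Left | -37.6 | +123.7 |
| Middle | -33 | -1 |
| Right | -39.5 | -124.5 |

- **Angles:** all three measured within about 3° of the gate. The limit is 12°.
- **Middle case:** it did not move beyond measurement noise (under 1 mm).
- **Disagreements:**
  - The middle case's x reads 2 mm or more too close to the gate for its stated 1–5 mm gap, so the top view's x values are probably off by about that much.
  - The side view put the cases up to about 4 mm off the top view in y.
- **Row not flush:** allowing for that x error, the two outer cases stand roughly 4–8 mm short of touching the gate, against 16 mm allowed. I left that gap as it was, so the three backs are not exactly in line.

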